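# Restore the row of plaster busts

## Task

Two plaster pillar busts have fallen over on the examination table. Stand the complete one upright, head up, on the middle of the wooden block that is empty, setting it down gently because plaster chips, and put the one that has lost its head into the plywood breakage crate. Leave the busts that still stand, and the stone mortar, jug and bowl, where they are.

Things in the scene. Friction and masses are not known exactly. Their poses are not given: they have to be found in the camera images.
- cast_whole: the complete fallen bust: a plaster pillar bust, 40 x 40 mm square pillar 85 mm tall with a 34 mm wide rounded head on a short neck, 125 mm tall in all, about 170 g. It lies on one flat side, head roughly to the robot's left. Origin: centre of its underside (the foot face), so 20 mm above the table while it lies; z runs from foot to head, x and y are square to the pillar's sides
- whole_head (a point): crown of the complete fallen bust, 125 mm from its underside along its z
- cast_headless: the fallen bust without its head: the same 40 x 40 x 85 mm square plaster pillar ending in an 8 mm stump of the neck, about 150 g, lying on one flat side. Origin: centre of its underside (the foot face); z runs from foot to the broken neck
- headless_mid (a point): middle of the headless bust's pillar, 42.5 mm from its underside
- standing_a: one of the two busts that stand on blocks from the start: a plaster pillar bust, 40 x 40 mm square pillar 85 mm tall with a 34 mm wide rounded head on a short neck, 125 mm tall in all, about 170 g. Origin: centre of its underside; z up to the head
- standing_b: one of the two busts that stand on blocks from the start: a plaster pillar bust, 40 x 40 mm square pillar 85 mm tall with a 34 mm wide rounded head on a short neck, 125 mm tall in all, about 170 g. Origin: centre of its underside; z up to the head
- block_a: one of three like wooden display blocks in a row, 90 x 90 mm, 30 mm high, fixed to the table; two carry a standing bust, one is empty. Origin: centre of its underside; the top is 30 mm above it
- block_b: one of three like wooden display blocks in a row, 90 x 90 mm, 30 mm high, fixed to the table; two carry a standing bust, one is empty. Origin: centre of its underside; the top is 30 mm above it
- block_c: one of three like wooden display blocks in a row, 90 x 90 mm, 30 mm high, fixed to the table; two carry a standing bust, one is empty. Origin: centre of its underside; the top is 30 mm above it
- crate: the breakage crate: open-topped plywood box, outside 200 mm (its x) x 160 mm (its y) x 70 mm high, walls and floor 8 mm, fixed to the table; to the left or right of the work. Origin: centre of its underside
- mortar: bystander: grey stone mortar on three legs, 176 mm across, 90 mm high, heavy, across the work from the crate. Origin: centre of its underside
- jug: bystander: dark bronze jug, 100 mm across, 160 mm tall. Origin: centre of its underside
- bowl: bystander: dark bronze bowl, 120 mm across, 50 mm high. Origin: centre of its underside
There are look-alikes about, which are no part of the job. Leave any turquoise look-alike of the block_c alone.

How it is judged:
At the end, for the whole second after the job is handed in: The complete bust rests on the formerly empty block, head up, within 0.08 rad of upright, foot centre within 22 mm of the block's centre. The headless bust rests in the crate, its pillar's middle less than 65 mm over the crate's underside. The other busts, mortar, jug and bowl are where they were (((horizontal distance between cast_whole and block_a below 0.022 m and z of cast_whole in the frame of block_a between 0.024 and 0.036 m) or (horizontal distance between cast_whole and block_b below 0.022 m and z of cast_whole in the frame of block_b between 0.024 and 0.036 m) or (horizontal distance between cast_whole and block_c below 0.022 m and z of cast_whole in the frame of block_c between 0.024 and 0.036 m)) and angle between cast_whole's own z axis and vertical below 0.08 rad and z of whole_head in the frame of block_a above 0.13 m and linear speed of each of cast_whole, cast_headless below 0.02 m/s and x of headless_mid in the frame of crate between -0.092 and 0.092 m and y of headless_mid in the frame of crate between -0.072 and 0.072 m and z of headless_mid in the frame of crate below 0.065 m); the robot touches nothing.
It fails at once if a bust that was standing is shifted by more than 15 mm or tipped (distance of any of standing_a, standing_b from where it was at the start of the episode above 0.015 m or angle between any of standing_a, standing_b's own z axis and vertical above 0.25 rad).
It fails at once if the mortar, jug or bowl is shifted by more than 20 mm (distance of any of mortar, jug, bowl from where it was at the start of the episode above 0.02 m).
It fails at once if the complete bust comes down on a block at more than 0.2 m/s (dropped or slammed rather than set down) ((horizontal distance between cast_whole and block_a below 0.06 m and z of cast_whole in the frame of block_a below 0.034 m and linear speed of cast_whole above 0.2 m/s) or (horizontal distance between cast_whole and block_b below 0.06 m and z of cast_whole in the frame of block_b below 0.034 m and linear speed of cast_whole above 0.2 m/s) or (horizontal distance between cast_whole and block_c below 0.06 m and z of cast_whole in the frame of block_c below 0.034 m and linear speed of cast_whole above 0.2 m/s)).
It also fails if it takes over 53 s, if anything falls off the work surface, if the arm or the gripper's body presses on something with over 40 N, if the wrist force passes 120 N, or if a joint passes its speed limit or range.

## Robot

A 6-joint arm with a two-finger parallel gripper is mounted at the origin on the work surface. World frame = base frame: x ahead of the robot, y to its left, z up, the work surface at z = 0. Lengths are in m, angles in rad, forces in N, time in s.
With the tool pointing down it reaches from about 0.3 to 0.875 m from the base axis. Payload 6.4 kg.
Tool frame: the origin (TCP) lies at the centre of the arm's flange, where the gripper is bolted on; the fingertips stand 173 mm ahead of it and the grasp point (between the pads) lies 155 mm ahead of it; z points along the fingers, x is the direction in which the jaws open and shut, and the axes are right-handed (so a half turn about z gives the same grasp; the last joint's range is limited). The gripper opens to 85 mm and grips with 20 to 120 N. Pads are 22 mm wide; open, the fingers measure 114 mm over their backs; the gripper's body (76 mm by 85 mm) begins 54 mm behind the grasp point. The pads swing forward as they close: fully open they stand 13 mm farther back than shut.
Start: joints at [0.903, 0.181, 1.607, -0, 1.354, -0.206], TCP at [0.256, 0.515, 0.405] pointing down, gripper open.
Joint ranges: [-2.99, 2.99], [-0.89, 2.07], [0.3, 2.58], [-1.14, 4.28], [0, 2.63], [-3.12, 3.12]. Speed limits (rad/s): [2.57, 2.57, 3.01, 3.14, 3.14, 3.14].

## Interface

Orientations are given as a unit quaternion [w, x, y, z].
In Python, from bench import ctrl gives the robot as it stands. The module is installed in compiled form; this text tells all that it offers.
- The arm moves only by the tool move_arm, never from a script. Its argument "moves" is a list of rows, each an object of numbers: "gripper": the opening in per cent of the stroke, from 0 (shut) to 100 (fully open); "x", "y", "z": the shift along the tool's x, y, z in cm; "roll": the turn about the tool's z in degrees. In form: [{"gripper": .., "x": .., "y": .., "z": .., "roll": ..}, ...]. A call has 1 to 5 rows; each row shifts and turns the commanded pose from where the row before left it, along the tool's axes as they then stand; what a row does not reach is not made up. A row lasts 1/8 s, in which the tool goes at most 62.5 mm and 10.7 degrees, less where a joint would pass 70% of its speed; a pose out of reach is approached as far as the arm can. A call is refused whole if a number of a shift passes 6.25 or a number of a turn 10.7, either way. A call with a gripper value outside its range is refused whole. The fingers move at their own pace and stop on an object; the grip force is fixed at half the most. Time passes only in rows, so rows that do not move let the fingers close. It gives the time, the measured TCP pose, the force and the opening at its end, in the units of the state.
- ctrl.get_obs(): the state, without advancing time (a new reading comes with each control period).
- ctrl.camera(name): name is "side" or "top"; returns a dict with "img" (420x560x3 uint8, red, green, blue), "fx", "fy", "cx", "cy" (pixels), "world_from_camera" (4x4, takes a point from camera to world coordinates). Camera axes: x right, y up, looking along -z (the intrinsics and any distortion apply to the point x, -y, -z); pixel columns grow to the right and rows downward; lengths in m; the calibration is good to about 2 mm. A picture is of the moment at which its call begins. There is no depth.
- ctrl.hand_in(): hands the job in, once; it reports no verdict.
The state is a dict: "time_s": time; "q": joint angles; "dq": joint speeds; "joint_efforts": joint torques, N m; "eef_pos": TCP position; "eef_rot": TCP orientation; "wrist_force": force on the tool from outside, world axes, zero at the start; "torque": the same for the moment, N m; "opening": opening from 0.0 (shut) to 1.0 (fully open).
Only numpy, scipy, OpenCV 4.12 (cv2) and the standard library are available. Lean on these libraries where they do the work, as an engineer would, in place of code of your own. Each camera call takes 0.05 s, during which the arm holds its last target. There are 200 camera calls.

## Working session

There is one attempt and no reset: what is moved stays moved. The work goes in short steps, Python scripts to look and compute and a tool call to move; the robot and the scene stay as the last step left them, time stands still between calls to the robot, and variables do not carry over. Pictures are saved under pics/ and viewed, about 8 in all and at most 12, crops included, and the job is handed in when it is done.

Besides the shell and the picture viewer there is one more tool, called after "Call:" as name([rows], argument=value, ...), one row to a line, values as JSON. move_arm: Moves the arm, as the interface text tells. Its arguments: {"type":"object","properties":{"moves":{"type":"array","items":{"type":"object","properties":{"gripper":{"type":"number"},"x":{"type":"number"},"y":{"type":"number"},"z":{"type":"number"},"roll":{"type":"number"}}}}},"required":["moves"]}

```bash
mkdir -p pics; cat > h.py <<'E'
import numpy as np, cv2
from bench import ctrl
def snap(name,fn):
    c=ctrl.camera(name); cv2.imwrite('pics/'+fn,c['img'][:,:,::-1]); np.save('pics/'+fn+'.npy',c,allow_pickle=True); return c
def load(fn): return np.load('pics/'+fn+'.npy',allow_pickle=True).item()
def ray(c,u,v):
    T=np.array(c['world_from_camera']); d=T[:3,:3]@np.array([(u-c['cx'])/c['fx'],-(v-c['cy'])/c['fy'],-1.]); return T[:3,3],d
def onz(c,u,v,z):
    o,d=ray(c,u,v); return o+d*(z-o[2])/d[2]
def proj(c,p):
    T=np.array(c['world_from_camera']); q=T[:3,:3].T@(np.array(p)-T[:3,3]); return c['cx']+c['fx']*q[0]/-q[2], c['cy']-c['fy']*q[1]/-q[2]
E
python3 - <<'E'
from h import *
for n in('top','side'):
    c=snap(n,n+'1.png'); print(n,{k:(np.round(v,3).tolist()) for k,v in c.items() if k!='img'})
o=ctrl.get_obs(); print(o['time_s'],o['eef_pos'],o['eef_rot'],o['opening'])
E
```

```text
top {'fx': 458.115, 'fy': 458.115, 'cx': 283.279, 'cy': 220.181, 'world_from_camera': [[-0.029, 0.984, -0.177, 0.354], [-1.0, -0.031, -0.006, 0.093], [-0.012, 0.177, 0.984, 1.223], [0.0, 0.0, 0.0, 1.0]]}
side {'fx': 530.104, 'fy': 530.104, 'cx': 279.628, 'cy': 206.3, 'world_from_camera': [[0.776, 0.39, -0.496, -0.307], [-0.63, 0.507, -0.588, -0.876], [0.022, 0.769, 0.639, 1.127], [0.0, 0.0, 0.0, 1.0]]}
0.1 [0.2560362  0.51459764 0.40390837] [ 2.67017062e-04  8.50165706e-01  5.26514663e-01 -7.14102034e-04] 1.000654247913067
```

View pics/top1.png

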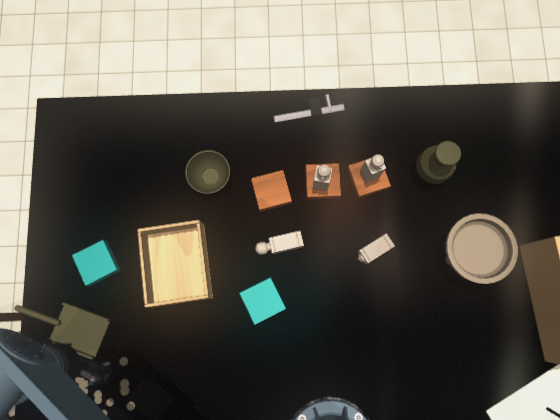

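View pics/side1.png

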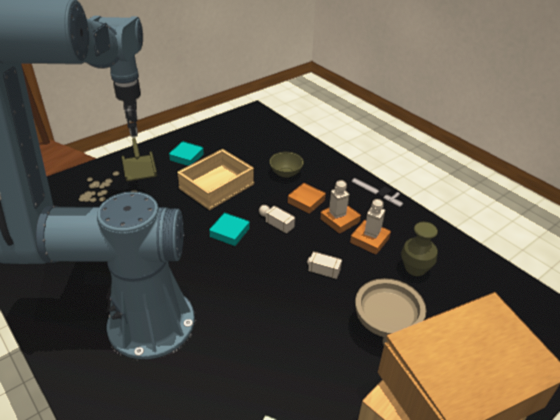

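The top view shows the complete bust at px (285,243) with its head at (263,248), and the headless one at (377,248) with its stump to the lower left. The empty block is at (271,190) and the crate at (175,263). The turquoise pads are decoys. The side view agrees. The tool can't tilt, so I plan to grip the bust by its head and let it swing upright.

```bash
python3 - <<'E'
from h import *
c=load('top1.png'); im=c['img']; hsv=cv2.cvtColor(im,cv2.COLOR_RGB2HSV)
def rep(name,mask,box,z,n=1):
    m=np.zeros(mask.shape,np.uint8); x0,y0,x1,y1=box; m[y0:y1,x0:x1]=mask[y0:y1,x0:x1]
    cs,_=cv2.findContours(m,cv2.RETR_EXTERNAL,cv2.CHAIN_APPROX_NONE); k=max(cs,key=cv2.contourArea)
    pts=np.array([onz(c,u,v,z)[:2] for u,v in k[:,0]],np.float32)*1000
    r=cv2.minAreaRect(pts); print(name,'px',cv2.boundingRect(k),'rect mm',np.round(r[0],1),np.round(r[1],1),round(r[2],1)); return pts
w=((hsv[...,2]>90)&(hsv[...,1]<90)).astype(np.uint8)
top=((hsv[...,2]>190)&(hsv[...,1]<90)).astype(np.uint8)
br=((hsv[...,0]<20)&(hsv[...,1]>100)&(hsv[...,2]>60)).astype(np.uint8)
rep('whole all',w,(250,225,310,262),.02); rep('whole pillar',top,(272,225,310,262),.04); p=rep('head',w,(250,236,270,262),.02)
print('head circ',cv2.minEnclosingCircle(p))
rep('headless all',w,(350,225,402,272),.04); rep('headless pillar',top,(350,225,402,272),.04)
rep('block',br,(245,165,297,215),.03)
rep('crate',((hsv[...,0]<25)&(hsv[...,2]>60)).astype(np.uint8),(125,210,225,315),.07)
a=im[220:275,240:410]; b=im[160:215,240:410]
cv2.imwrite('pics/crop1.png',cv2.resize(np.vstack([b,a]),None,fx=4.6,fy=4.6,interpolation=cv2.INTER_CUBIC)[:,:,::-1])
E
```

```text
whole all px (255, 231, 49, 23) rect mm [509.2 115.6] [ 43.2 127.1] 11.3
whole pillar px (272, 232, 31, 21) rect mm [509.9  95.1] [38.7 83. ] 11.4
head px (255, 237, 15, 17) rect mm [505.1 158.8] [37.  42.5] 88.6
head circ ((505.03240966796875, 154.82467651367188), 25.677181243896484)
headless all px (358, 233, 37, 30) rect mm [ 483.  -132.9] [ 41.9 100. ] 30.5
headless pillar px (360, 234, 34, 29) rect mm [ 486.3 -139.4] [36.8 82.6] 30.7
block px (251, 170, 41, 42) rect mm [651.3 131.3] [97.1 91.9] 13.7
crate px (137, 219, 76, 89) rect mm [461.1 379. ] [205.4 174. ] 6.8
```

View pics/crop1.png

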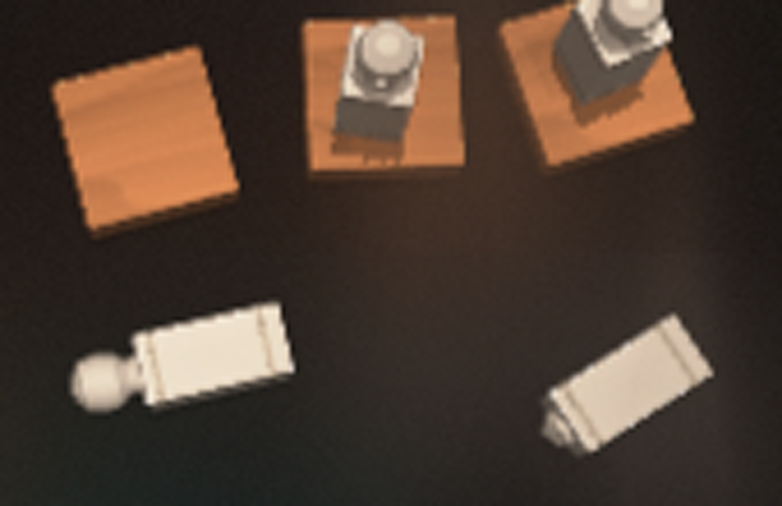

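The crop confirms the geometry: head at crop (102,382), empty block top corners at (52,85), (200,46), (238,186) and (90,228), stump at (560,425). I'll do the headless bust first.

Call:
move_arm([
  {"gripper": 100,"x": -4,"y": 4.1},
  {"gripper": 100,"x": -4,"y": 4.1},
  {"gripper": 100,"x": -4,"y": 4.1},
  {"gripper": 100,"x": -4,"y": 4.1},
  {"gripper": 100,"x": -4,"y": 4.1},
])

```text
validation failed for argument at $.mo...
```

Call:
move_arm([
  {"gripper": 100,"x": -4,"y": 4.1},
  {"gripper": 100,"x": -4,"y": 4.1},
  {"gripper": 100,"x": -4,"y": 4.1},
  {"gripper": 100,"x": -4,"y": 4.1},
  {"gripper": 100,"x": -4,"y": 4.1},
])

```text
validation failed for argument at $.mo...
```

Call:
move_arm([
  {"gripper": 100,"x": -4,"y": 4.1},
  {"gripper": 100,"x": -4,"y": 4.1},
  {"gripper": 100,"roll": 10.5,"z": 3},
  {"gripper": 100,"roll": 10.5,"z": 3},
  {"gripper": 100,"roll": 10.5,"z": 3},
])

```text
validation failed for argument at $.mo...
```

```bash
cat >> h.py <<'E'
def tgt(x,y,z,psi=None):
    o=ctrl.get_obs(); p=np.array(o['eef_pos'])*1000; q=o['eef_rot']
    a=2*np.degrees(np.arctan2(q[2],q[1])); a=(a+180)%360-180; r=np.radians(a); d=np.array([x,y,z])-p
    print('t',round(o['time_s'],2),'pos',p.round(1),'psi',round(a,1),'q6',round(o['q'][5],2),'open',round(o['opening'],3),'F',np.round(o['wrist_force'],1))
    print('move cm x %.2f y %.2f z %.2f'%((d[0]*np.cos(r)+d[1]*np.sin(r))/10,(d[0]*np.sin(r)-d[1]*np.cos(r))/10,-d[2]/10), 'roll',None if psi is None else round(a-psi,1))
E
python3 - <<'E'
from h import *
tgt(486,-139,180,30.7)
c=load('top1.png')
print('head',onz(c,262.2,248,.02),'block',onz(c,271.5,189.6,.03))
for u,v in((138,228),(204,222),(213,298),(147,306)): print(onz(c,u,v,.07).round(3))
E
```

```text
t 0.1 pos [256.  514.6 403.9] psi 63.5 q6 -0.21 open 1.001 F [-0.3  0.2  0.1]
move cm x -48.27 y 49.71 z 22.39 roll 32.8
head [0.49710399 0.15847512 0.02      ] block [0.65239328 0.12969781 0.03      ]
[0.552 0.473 0.07 ]
[0.563 0.303 0.07 ]
[0.37  0.281 0.07 ]
[0.355 0.445 0.07 ]
```

Call:
move_arm([
  {"gripper": 100,"x": -4,"y": 4.1,"z": 0,"roll": 0},
  {"gripper": 100,"x": -4,"y": 4.1,"z": 0,"roll": 0},
  {"gripper": 100,"x": -4,"y": 4.1,"z": 0,"roll": 0},
  {"gripper": 100,"x": -4,"y": 4.1,"z": 0,"roll": 0},
  {"gripper": 100,"x": -4,"y": 4.1,"z": 0,"roll": 0},
])

```text
time_s: 0.72
eef_pos: [0.3507, 0.2427, 0.4045]
eef_rot: [0.0, 0.85, 0.527, 0.0]
wrist_force: [1.6, -0.2, -0.2]
opening: 1.004
```

Call:
move_arm([
  {"gripper": 100,"x": -4,"y": 4.1,"z": 0,"roll": 0},
  {"gripper": 100,"x": -4,"y": 4.1,"z": 0,"roll": 0},
  {"gripper": 100,"x": -4,"y": 4.1,"z": 0,"roll": 0},
  {"gripper": 100,"x": -4,"y": 4.1,"z": 0,"roll": 0},
  {"gripper": 100,"x": -4,"y": 4.1,"z": 0,"roll": 0},
])

```text
time_s: 1.35
eef_pos: [0.4451, -0.0279, 0.4046]
eef_rot: [-0.0, 0.85, 0.526, 0.0]
wrist_force: [0.8, 0.5, 0.9]
opening: 1.0
```

Call:
move_arm([
  {"gripper": 100,"x": -4,"y": 4.1,"z": 0,"roll": 0},
  {"gripper": 100,"x": -4,"y": 4.1,"z": 0,"roll": 0},
  {"gripper": 100,"x": 0,"y": 0,"z": 3,"roll": 10.5},
  {"gripper": 100,"x": 0,"y": 0,"z": 3,"roll": 10.5},
  {"gripper": 100,"x": 0,"y": 0,"z": 3,"roll": 10.5},
])

```text
time_s: 1.98
eef_pos: [0.4825, -0.1344, 0.3134]
eef_rot: [-0.0, 0.962, 0.273, -0.0]
wrist_force: [1.4, 0.2, -0.2]
opening: 1.002
```

```bash
python3 - <<'E'
from h import *
tgt(486,-139,180,30.7)
E
```

```text
t 1.98 pos [ 482.5 -134.4  313.4] psi 31.7 q6 -1.06 open 1.002 F [ 1.4  0.2 -0.2]
move cm x 0.05 y 0.58 z 13.34 roll 1.0
```

Call:
move_arm([
  {"gripper": 100,"x": 0,"y": 0.6,"z": 4,"roll": 1},
  {"gripper": 100,"x": 0,"y": 0,"z": 4,"roll": 0},
  {"gripper": 100,"x": 0,"y": 0,"z": 3,"roll": 0},
  {"gripper": 100,"x": 0,"y": 0,"z": 2.3,"roll": 0},
  {"gripper": 0,"x": 0,"y": 0,"z": 0,"roll": 0},
])

```text
time_s: 2.6
eef_pos: [0.4848, -0.1386, 0.1797]
eef_rot: [-0.002, 0.964, 0.268, -0.002]
wrist_force: [0.9, -0.1, 0.4]
opening: 0.823
```

Call:
move_arm([
  {"gripper": 0,"x": 0,"y": 0,"z": 0,"roll": 0},
  {"gripper": 0,"x": 0,"y": 0,"z": 0,"roll": 0},
  {"gripper": 0,"x": 0,"y": 0,"z": 0,"roll": 0},
  {"gripper": 0,"x": 0,"y": 0,"z": 0,"roll": 0},
  {"gripper": 0,"x": 0,"y": 0,"z": -1,"roll": 0},
])

```text
time_s: 3.22
eef_pos: [0.4856, -0.139, 0.1918]
eef_rot: [-0.0, 0.964, 0.268, -0.0]
wrist_force: [-0.1, -0.3, -1.2]
opening: 0.46
```

Call:
move_arm([
  {"gripper": 0,"x": 0,"y": 0,"z": -4,"roll": 6},
  {"gripper": 0,"x": 0,"y": 0,"z": -5,"roll": 6},
  {"gripper": 0,"x": 0,"y": 0,"z": -5,"roll": 6},
  {"gripper": 0,"x": 0,"y": 0,"z": -2,"roll": 6},
  {"gripper": 0,"x": 0,"y": 0,"z": 0,"roll": 0},
])

```text
time_s: 3.85
eef_pos: [0.4863, -0.1393, 0.3539]
eef_rot: [0.001, 0.998, 0.062, 0.002]
wrist_force: [0.5, -0.7, -1.6]
opening: 0.46
```

```bash
python3 - <<'E'
from h import *
tgt(460,376,192,6.8)
E
```

```text
t 3.85 pos [ 486.3 -139.3  353.9] psi 7.1 q6 -0.64 open 0.46 F [ 0.5 -0.7 -1.6]
move cm x 3.76 y -51.46 z 16.19 roll 0.3
```

Call:
move_arm([
  {"gripper": 0,"x": 0.4,"y": -5.7,"z": 0,"roll": 0},
  {"gripper": 0,"x": 0.4,"y": -5.7,"z": 0,"roll": 0},
  {"gripper": 0,"x": 0.4,"y": -5.7,"z": 0,"roll": 0},
  {"gripper": 0,"x": 0.4,"y": -5.7,"z": 0,"roll": 0},
  {"gripper": 0,"x": 0.4,"y": -5.7,"z": 0,"roll": 0},
])

```text
time_s: 4.47
eef_pos: [0.4698, 0.1478, 0.35]
eef_rot: [0.0, 0.998, 0.063, -0.001]
wrist_force: [0.7, -0.2, -0.6]
opening: 0.46
```

Call:
move_arm([
  {"gripper": 0,"x": 0.4,"y": -5.7,"z": 0,"roll": 0},
  {"gripper": 0,"x": 0.4,"y": -5.7,"z": 0,"roll": 0},
  {"gripper": 0,"x": 0.5,"y": -5.7,"z": 0,"roll": 0},
  {"gripper": 0,"x": 0.5,"y": -5.9,"z": 0,"roll": 0},
  {"gripper": 0,"x": 0,"y": 0,"z": 3,"roll": 0},
])

```text
time_s: 5.1
eef_pos: [0.4599, 0.3805, 0.3218]
eef_rot: [-0.001, 0.998, 0.065, 0.001]
wrist_force: [1.2, -0.1, -2.2]
opening: 0.462
```

```bash
python3 - <<'E'
from h import *
tgt(460,376,192,6.8)
snap('side','side2.png')
E
```

```text
t 5.1 pos [459.9 380.5 321.8] psi 7.5 q6 0.36 open 0.462 F [ 1.2 -0.1 -2.2]
move cm x -0.04 y 0.45 z 12.98 roll 0.7
```

View pics/side2.png

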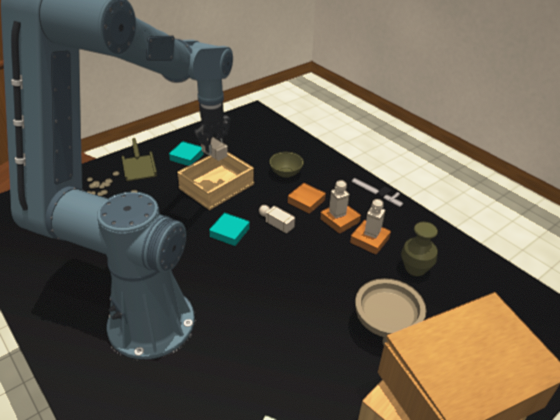

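The side view shows the headless bust in the gripper at (215,150), over the crate. Next I lower it and release.

Call:
move_arm([
  {"gripper": 0,"x": 0,"y": 0.4,"z": 4,"roll": 0},
  {"gripper": 0,"x": 0,"y": 0,"z": 4,"roll": 0},
  {"gripper": 0,"x": 0,"y": 0,"z": 3,"roll": 0},
  {"gripper": 0,"x": 0,"y": 0,"z": 1.8,"roll": 0},
  {"gripper": 80,"x": 0,"y": 0,"z": 0,"roll": 0},
])

```text
time_s: 5.78
eef_pos: [0.4605, 0.3719, 0.1922]
eef_rot: [0.001, 0.998, 0.062, -0.002]
wrist_force: [-0.2, 0.2, -0.1]
opening: 0.657
```

Call:
move_arm([
  {"gripper": 80,"x": 0,"y": 0,"z": 0,"roll": 0},
  {"gripper": 80,"x": 0,"y": 0,"z": -1,"roll": 0},
  {"gripper": 80,"x": 0,"y": 0,"z": -5,"roll": 0},
  {"gripper": 80,"x": 0,"y": 0,"z": -5,"roll": 0},
  {"gripper": 80,"x": 0,"y": 0,"z": -2,"roll": 0},
])

```text
time_s: 6.4
eef_pos: [0.462, 0.3732, 0.3289]
eef_rot: [-0.002, 0.998, 0.062, 0.004]
wrist_force: [-0.4, -0.1, 0.8]
opening: 0.803
```

```bash
python3 - <<'E'
from h import *
tgt(497,158.5,178,11.4)
E
```

```text
t 6.4 pos [462.  373.2 328.9] psi 7.1 q6 0.36 open 0.803 F [-0.4 -0.1  0.8]
move cm x 0.84 y 21.73 z 15.09 roll -4.3
```

Call:
move_arm([
  {"gripper": 80,"x": 0.2,"y": 5.4,"z": 0,"roll": 0},
  {"gripper": 80,"x": 0.2,"y": 5.4,"z": 0,"roll": 0},
  {"gripper": 80,"x": 0.2,"y": 5.4,"z": 0,"roll": 0},
  {"gripper": 80,"x": 0.2,"y": 5.5,"z": 4,"roll": 0},
  {"gripper": 80,"x": 0,"y": 0,"z": 4,"roll": -4.3},
])

```text
time_s: 7.02
eef_pos: [0.4958, 0.1595, 0.2472]
eef_rot: [0.0, 0.995, 0.097, 0.001]
wrist_force: [0.5, -0.0, -0.3]
opening: 0.802
```

```bash
python3 - <<'E'
from h import *
tgt(497,158.5,176,11.4)
E
```

```text
t 7.03 pos [495.8 159.5 247.2] psi 11.2 q6 -0.11 open 0.802 F [ 0.5 -0.  -0.3]
move cm x 0.09 y 0.12 z 7.12 roll -0.2
```

Call:
move_arm([
  {"gripper": 80,"x": 0.1,"y": 0.1,"z": 4,"roll": 0},
  {"gripper": 80,"x": 0,"y": 0,"z": 3.1,"roll": 0},
  {"gripper": 80,"x": 0,"y": 0,"z": 0,"roll": 0},
  {"gripper": 0,"x": 0,"y": 0,"z": 0,"roll": 0},
  {"gripper": 0,"x": 0,"y": 0,"z": 0,"roll": 0},
])

```text
time_s: 7.65
eef_pos: [0.4969, 0.162, 0.1777]
eef_rot: [0.0, 0.995, 0.099, 0.002]
wrist_force: [-1.5, -0.4, 3.5]
opening: 0.383
```

Call:
move_arm([
  {"gripper": 0,"x": 0,"y": 0,"z": 0,"roll": 0},
  {"gripper": 0,"x": 0,"y": 0,"z": 0,"roll": 0},
  {"gripper": 0,"x": 0,"y": 0,"z": 0,"roll": 0},
  {"gripper": 0,"x": 0,"y": 0,"z": 0,"roll": 0},
  {"gripper": 0,"x": 0,"y": 0,"z": -2,"roll": 0},
])

```text
time_s: 8.28
eef_pos: [0.4953, 0.1618, 0.1957]
eef_rot: [-0.0, 0.995, 0.099, -0.001]
wrist_force: [0.6, -0.2, -1.3]
opening: 0.358
```

Call:
move_arm([
  {"gripper": 0,"x": 0,"y": 0,"z": -3,"roll": 0},
  {"gripper": 0,"x": 0,"y": 0,"z": -3,"roll": 0},
  {"gripper": 0,"x": 0,"y": 0,"z": -3,"roll": 0},
  {"gripper": 0,"x": 0,"y": 0,"z": -3,"roll": 0},
  {"gripper": 0,"x": 0,"y": 0,"z": -2,"roll": 0},
])

```text
time_s: 8.9
eef_pos: [0.496, 0.1619, 0.3379]
eef_rot: [0.0, 0.995, 0.099, 0.001]
wrist_force: [-0.2, 0.2, -2.3]
opening: 0.357
```

```bash
python3 - <<'E'
from h import *
tgt(652,130,316,13)
a=snap('side','s3.png')['img']; 
t=snap('top','t3.png')['img']
cv2.imwrite('pics/c3.png',cv2.resize(np.hstack([a[110:290,180:360],t[140:320,200:380]]),None,fx=2.2,fy=2.2)[:,:,::-1])
E
```

```text
t 8.9 pos [496.  161.9 337.9] psi 11.3 q6 -0.11 open 0.357 F [-0.2  0.2 -2.3]
move cm x 14.67 y 6.20 z 2.19 roll -1.7
```

View pics/c3.png

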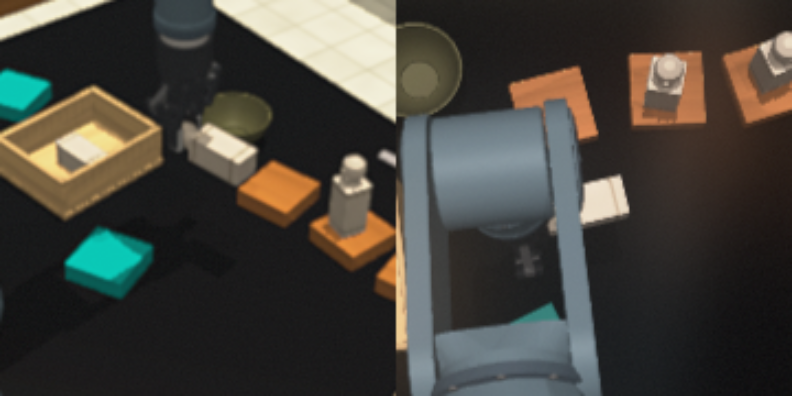

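The crop shows the headless bust in the crate. The complete bust is held by its head but stays stiffly horizontal. I'll lower it until the foot would just clear the table, then ease the grip so it can pivot.

Call:
move_arm([
  {"gripper": 0,"x": 0,"y": 0,"z": 3,"roll": 0},
  {"gripper": 0,"x": 0,"y": 0,"z": 3.2,"roll": 0},
  {"gripper": 34,"x": 0,"y": 0,"z": 0,"roll": 0},
  {"gripper": 35,"x": 0,"y": 0,"z": 0,"roll": 0},
  {"gripper": 35,"x": 0,"y": 0,"z": 0,"roll": 0},
])

```text
time_s: 9.62
eef_pos: [0.4967, 0.1619, 0.2753]
eef_rot: [0.0, 0.995, 0.099, 0.001]
wrist_force: [-0.1, 0.1, -2.5]
opening: 0.355
```

```bash
python3 - <<'E'
from h import *
tgt(652,130,316,13); print(np.round(ctrl.get_obs()['torque'],3))
a=snap('side','s4.png')['img']
cv2.imwrite('pics/c4.png',cv2.resize(a[130:270,190:330],None,fx=3,fy=3)[:,:,::-1])
E
```

```text
t 9.62 pos [496.7 161.9 275.3] psi 11.3 q6 -0.11 open 0.355 F [-0.1  0.1 -2.5]
move cm x 14.60 y 6.18 z -4.07 roll -1.7
[0.169 0.022 0.006]
```

View pics/c4.png

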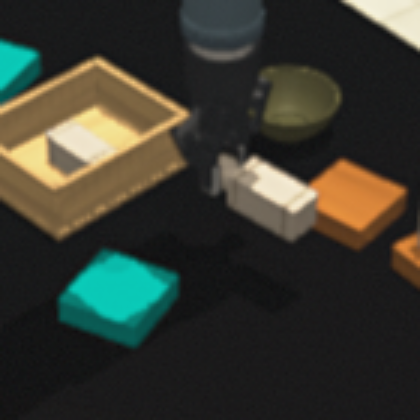

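The bust is still horizontal. The wrist moment, 0.17 N m about x, will work as a tilt gauge, so I'll open in fine steps.

Call:
move_arm([
  {"gripper": 35.5,"x": 0,"y": 0,"z": 0,"roll": 0},
  {"gripper": 35.5,"x": 0,"y": 0,"z": 0,"roll": 0},
])

```text
time_s: 9.93
eef_pos: [0.4962, 0.1618, 0.2744]
eef_rot: [0.0, 0.995, 0.099, 0.0]
wrist_force: [-0.4, 0.0, -1.4]
opening: 0.357
```

```bash
cat > s.py <<'E'
from h import *
o=ctrl.get_obs(); print(round(o['time_s'],2),np.round(o['torque'],3),np.round(o['wrist_force'],1),round(o['opening'],4))
E
python3 s.py
```

```text
9.93 [ 0.057  0.005 -0.018] [-0.4  0.  -1.4] 0.3566
```

Call:
move_arm([
  {"gripper": 36,"x": 0,"y": 0,"z": 0,"roll": 0},
  {"gripper": 36,"x": 0,"y": 0,"z": 0,"roll": 0},
])

```text
time_s: 10.18
eef_pos: [0.496, 0.1618, 0.2739]
eef_rot: [0.0, 0.995, 0.099, -0.0]
wrist_force: [-0.5, 0.0, -2.3]
opening: 0.361
```

```bash
python3 s.py
```

```text
10.18 [ 0.167  0.013 -0.005] [-0.5  0.  -2.3] 0.3607
```

Call:
move_arm([
  {"gripper": 36.4,"x": 0,"y": 0,"z": 0,"roll": 0},
  {"gripper": 36.4,"x": 0,"y": 0,"z": 0,"roll": 0},
])

```text
time_s: 10.42
eef_pos: [0.496, 0.1618, 0.2739]
eef_rot: [0.0, 0.995, 0.099, -0.0]
wrist_force: [-0.5, -0.4, -2.8]
opening: 0.364
```

```bash
python3 s.py;  python3 - <<'E'
from h import *
a=snap('side','s5.png')['img']
cv2.imwrite('pics/c5.png',cv2.resize(a[130:270,190:330],None,fx=3,fy=3)[:,:,::-1])
hsv=cv2.cvtColor(a,cv2.COLOR_RGB2HSV); m=((hsv[...,2]>90)&(hsv[...,1]<90)).astype(np.uint8)
n,_,s,_=cv2.connectedComponentsWithStats(m)
print([q.tolist() for q in s if 100<q[4]<3000 and 200<q[0]<300 and 120<q[1]<260])
E
```

```text
10.43 [ 0.112  0.02  -0.032] [-0.5 -0.4 -2.8] 0.3642
[[205, 170, 24, 18, 262], [262, 182, 33, 29, 590]]
```

Call:
move_arm([
  {"gripper": 36.8,"x": 0,"y": 0,"z": 0,"roll": 0},
  {"gripper": 36.8,"x": 0,"y": 0,"z": 0,"roll": 0},
])

```text
time_s: 10.72
eef_pos: [0.4961, 0.1618, 0.274]
eef_rot: [0.0, 0.995, 0.099, 0.0]
wrist_force: [1.1, -0.1, -0.6]
opening: 0.366
```

```bash
cat > s.py <<'E'
from h import *
import sys
def bb(a):
    hsv=cv2.cvtColor(a,cv2.COLOR_RGB2HSV); m=((hsv[...,2]>90)&(hsv[...,1]<90)).astype(np.uint8)
    n,_,s,_=cv2.connectedComponentsWithStats(m)
    return [q.tolist() for q in s if 100<q[4]<3000 and 200<q[0]<300 and 120<q[1]<260]
if len(sys.argv)>2: print('prev',bb(load(sys.argv[2])['img']))
print(bb(snap('side',sys.argv[1])['img']))
o=ctrl.get_obs(); print(round(o['time_s'],2),np.round(o['torque'],3),np.round(o['wrist_force'],1),round(o['opening'],4))
E
python3 s.py s6.png s4.png
```

```text
prev [[205, 170, 24, 18, 263], [261, 182, 35, 28, 588]]
[[205, 170, 24, 18, 262], [262, 182, 34, 34, 603]]
10.78 [ 0.115  0.04  -0.018] [-1.  -0.2 -2. ] 0.3718
```

Call:
move_arm([
  {"gripper": 37.2,"x": 0,"y": 0,"z": 0,"roll": 0},
  {"gripper": 37.2,"x": 0,"y": 0,"z": 0,"roll": 0},
])

```text
time_s: 11.02
eef_pos: [0.496, 0.1619, 0.2739]
eef_rot: [-0.0, 0.995, 0.099, -0.0]
wrist_force: [-0.3, -0.5, -2.8]
opening: 0.371
```

```bash
python3 s.py s7.png
```

```text
[[205, 170, 24, 18, 262], [257, 182, 20, 38, 513]]
11.07 [ 0.018  0.028 -0.03 ] [ 0.2 -0.2 -1.2] 0.373
```

The bust is swinging down: its bounding box went from 34x34 to 20x38. I hold here a little longer, then regrip.

Call:
move_arm([
  {"gripper": 37.2,"x": 0,"y": 0,"z": 0,"roll": 0},
  {"gripper": 37.2,"x": 0,"y": 0,"z": 0,"roll": 0},
  {"gripper": 37.2,"x": 0,"y": 0,"z": 0,"roll": 0},
  {"gripper": 37,"x": 0,"y": 0,"z": 0,"roll": 0},
  {"gripper": 30,"x": 0,"y": 0,"z": 0,"roll": 0},
])

```text
time_s: 11.7
eef_pos: [0.4961, 0.1618, 0.274]
eef_rot: [0.0, 0.995, 0.099, 0.0]
wrist_force: [0.4, -0.1, -1.0]
opening: 0.352
```

```bash
python3 s.py s8.png; python3 - <<'E'
from h import *
tgt(652,130,400,13)
a=load('s8.png')['img']
cv2.imwrite('pics/c8.png',cv2.resize(a[130:270,190:360],None,fx=4,fy=4)[:,:,::-1])
E
```

```text
[[205, 170, 24, 18, 262], [257, 182, 22, 39, 537]]
11.75 [-0.016  0.013 -0.02 ] [-0.1 -0.1 -2.2] 0.3554
t 11.75 pos [496.1 161.8 273.9] psi 11.3 q6 -0.11 open 0.355 F [-0.1 -0.1 -2.2]
move cm x 14.66 y 6.19 z -12.61 roll -1.7
```

View pics/c8.png

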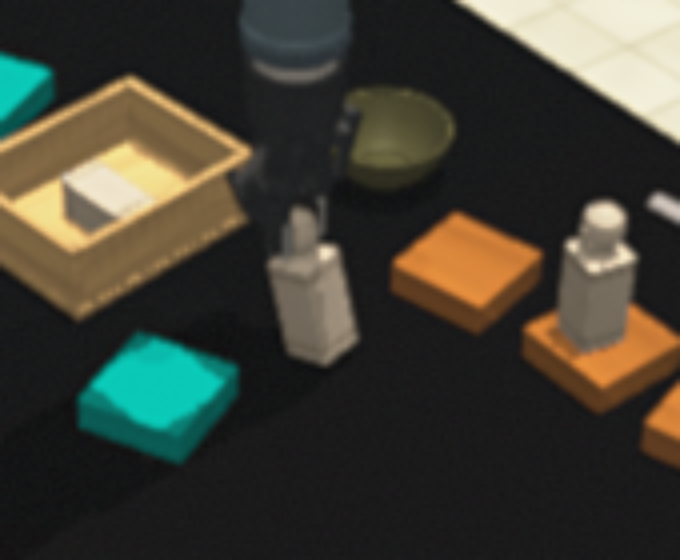

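The crop shows the bust nearly upright, with its foot around crop (323,347) still swung a little to −y. I'll compute the residual tilt.

```bash
python3 - <<'E'
from h import *
c=load('s8.png'); r=np.radians(11.3); n=np.array([np.cos(r),np.sin(r),0]); t=np.array([np.sin(r),-np.cos(r),0]); H=np.array([.4961,.1618,.119])
for nm,(u,v) in dict(foot=(324,346),foot_low=(325,364),neck=(305,255)).items():
    o,d=ray(c,190+(u+.5)/4,130+(v+.5)/4); p=o+d*((H-o)@n)/(d@n); print(nm,p.round(4),'along tool y %.1f  down %.1f'%((p-H)@t*1000,(H-p)[2]*1000))
E
```

```text
foot [0.5032 0.1263 0.0129] along tool y 36.2  down 106.1
foot_low [ 0.5035  0.125  -0.0056] along tool y 37.6  down 124.6
neck [0.4991 0.1467 0.0952] along tool y 15.4  down 23.8
```

Residual tilt is about 14°, inside the roughly 21° tipping limit. I'll right it on the table first: touch down, shift the head over the foot, ease the grip, and regrip squarely.

Call:
move_arm([
  {"gripper": 36,"x": 0,"y": 0,"z": 0.5,"roll": 0},
  {"gripper": 36.5,"x": 0,"y": 0,"z": 0.3,"roll": 0},
  {"gripper": 36.8,"x": 0,"y": 0.4,"z": 0.1,"roll": 0},
  {"gripper": 37,"x": 0,"y": 0.6,"z": 0,"roll": 0},
  {"gripper": 37,"x": 0,"y": 0.6,"z": 0,"roll": 0},
])

```text
time_s: 12.38
eef_pos: [0.5004, 0.1461, 0.2671]
eef_rot: [0.0, 0.995, 0.099, 0.002]
wrist_force: [-1.7, -0.9, 10.9]
opening: 0.369
```

```bash
python3 s.py s9.png; python3 - <<'E'
from h import *
a=load('s9.png')['img']
cv2.imwrite('pics/c9.png',cv2.resize(a[130:270,190:360],None,fx=4,fy=4)[:,:,::-1])
E
```

```text
[[205, 170, 24, 18, 263], [260, 185, 19, 39, 505]]
12.43 [-0.174  0.446 -0.001] [-1.7 -2.5 12.7] 0.3742
```

View pics/c9.png

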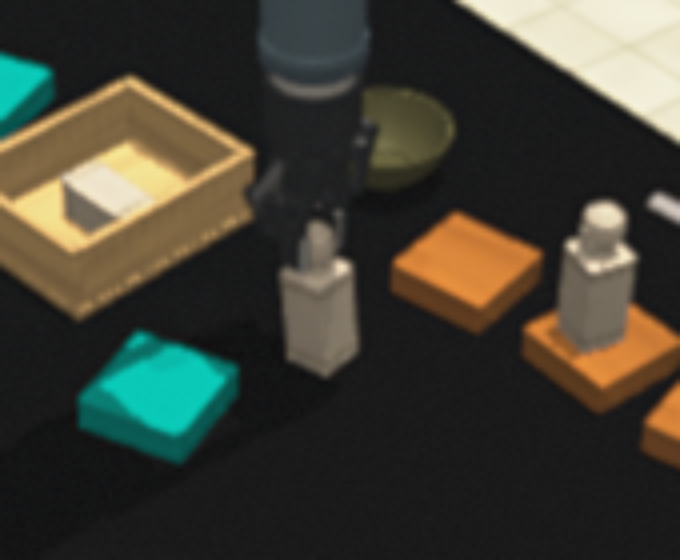

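It's on the table and nearly upright, with about 12 N of contact force. Now I release it to settle, lift clear and locate it.

Call:
move_arm([
  {"gripper": 39,"x": 0,"y": 0,"z": 0,"roll": 0},
  {"gripper": 45,"x": 0,"y": 0,"z": 0,"roll": 0},
  {"gripper": 70,"x": 0,"y": 0,"z": 0,"roll": 0},
  {"gripper": 70,"x": 0,"y": 0,"z": 0,"roll": 0},
])

```text
time_s: 12.92
eef_pos: [0.499, 0.1462, 0.2646]
eef_rot: [-0.0, 0.995, 0.099, -0.0]
wrist_force: [-1.0, 0.3, 0.8]
opening: 0.699
```

```bash
python3 s.py s10.png; python3 - <<'E'
from h import *
tgt(652,130,400,13)
a=load('s10.png')['img']
cv2.imwrite('pics/c10.png',cv2.resize(a[160:260,220:320],None,fx=6,fy=6,interpolation=cv2.INTER_CUBIC)[:,:,::-1])
E
```

```text
[[205, 170, 24, 18, 264], [262, 187, 19, 38, 508]]
12.97 [ 0.024 -0.017 -0.024] [ 0.3 -1.   0.2] 0.7011
t 12.97 pos [499.1 146.2 264.7] psi 11.3 q6 -0.14 open 0.701 F [ 0.3 -1.   0.2]
move cm x 14.68 y 4.60 z -13.53 roll -1.7
```

View pics/c10.png

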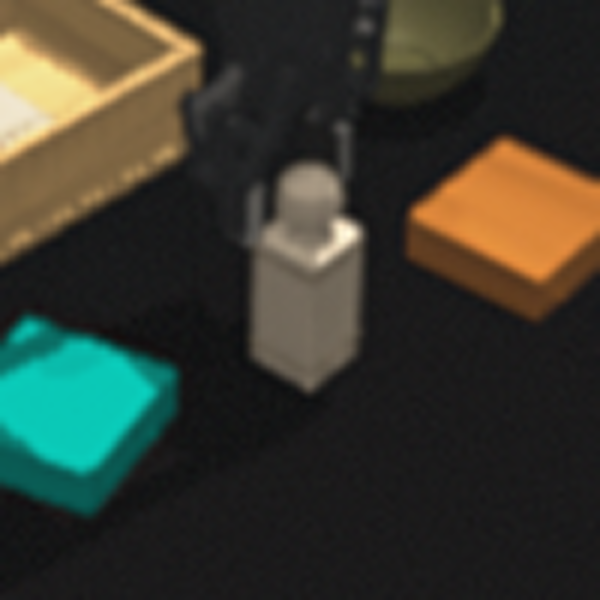

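Standing upright on the table: foot corners at crop (250,352), (308,390) and (357,350). I'll regrip it on the pillar's flat faces, just below the head.

```bash
python3 - <<'E'
from h import *
c=load('s10.png'); f=lambda u,v,z:onz(c,220+(u+.5)/6,160+(v+.5)/6,z)[:2]*1000
A,B,C=f(250,354,0),f(308,391,0),f(358,351,0); print(A,B,C,'ctr',(A+C)/2,'sides',np.linalg.norm(A-B),np.linalg.norm(C-B),np.degrees(np.arctan2(*(A-B)[::-1])),np.degrees(np.arctan2(*(C-B)[::-1])))
print('head',f(311,194,.108))
x,y=(A+C)/2; tgt(x,y,237)
E
```

```text
[481.02906569 146.83770065] [487.17727149 104.3296357 ] [528.64832489 113.21520726] ctr [504.83869529 130.02645395] sides 42.950390218238475 42.412281848664755 98.22997228345376 12.093326848029214
head [507.27775812 129.28517752]
t 12.97 pos [499.1 146.2 264.7] psi 11.3 q6 -0.14 open 0.701 F [ 0.3 -1.   0.2]
move cm x 0.25 y 1.70 z 2.77 roll None
```

Call:
move_arm([
  {"gripper": 80,"x": 0.3,"y": 0.8,"z": 0,"roll": 0},
  {"gripper": 80,"x": 0,"y": 0.9,"z": 0,"roll": 0},
  {"gripper": 80,"x": 0,"y": 0,"z": 1.4,"roll": 0},
  {"gripper": 80,"x": 0,"y": 0,"z": 1.3,"roll": 0},
  {"gripper": 0,"x": 0,"y": 0,"z": 0,"roll": 0},
])

```text
time_s: 13.6
eef_pos: [0.5045, 0.1301, 0.236]
eef_rot: [-0.0, 0.995, 0.099, -0.002]
wrist_force: [-0.1, -0.7, 0.2]
opening: 0.6
```

Call:
move_arm([
  {"gripper": 0,"x": 0,"y": 0,"z": 0,"roll": 0},
  {"gripper": 0,"x": 0,"y": 0,"z": 0,"roll": 0},
  {"gripper": 0,"x": 0,"y": 0,"z": 0,"roll": 0},
  {"gripper": 0,"x": 0,"y": 0,"z": -3,"roll": 0},
  {"gripper": 0,"x": 0,"y": 0,"z": -4,"roll": 0},
])

```text
time_s: 14.22
eef_pos: [0.5049, 0.13, 0.3077]
eef_rot: [-0.0, 0.995, 0.099, -0.001]
wrist_force: [1.5, -0.4, -1.6]
opening: 0.454
```

```bash
python3 - <<'E'
from h import *
tgt(652,130,268)
a=snap('side','s11.png')['img']
cv2.imwrite('pics/c11.png',cv2.resize(a[130:230,220:360],None,fx=5,fy=5,interpolation=cv2.INTER_CUBIC)[:,:,::-1])
E
```

```text
t 14.22 pos [504.9 130.  307.7] psi 11.3 q6 -0.17 open 0.454 F [ 1.5 -0.4 -1.6]
move cm x 14.43 y 2.90 z 3.97 roll None
```

View pics/c11.png

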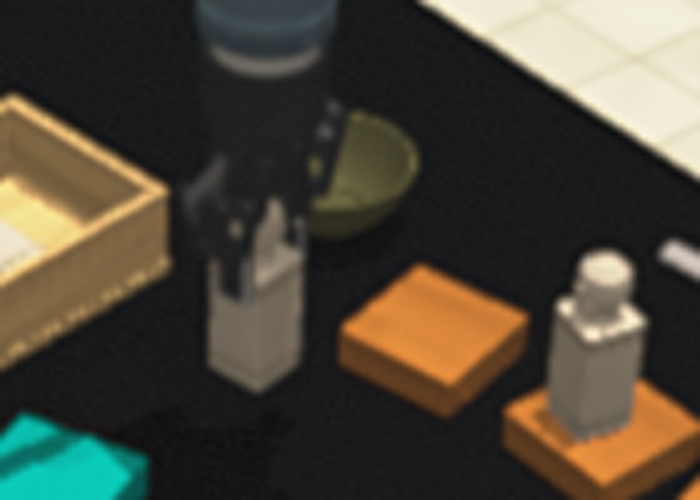

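Held upright by the pillar, foot about 7 cm up. I'll cross-check the block centre from the side view corners (crop (425,265), (527,322), (447,388), (340,330)) and carry it over.

```bash
python3 - <<'E'
from h import *
c=load('s11.png'); p=[onz(c,220+(u+.5)/5,130+(v+.5)/5,.03)[:2]*1000 for u,v in((425,265),(527,322),(447,388),(340,330))]
print(np.round(p,1).tolist(),np.mean(p,0))
x,y=(np.mean(p,0)+[652.4,129.7])/2; tgt(x,y,268)
E
```

```text
[[691.9, 177.5], [704.6, 88.6], [616.5, 69.7], [600.0, 158.1]] [653.24685675 123.45008425]
t 14.28 pos [507.1 130.3 314.1] psi 11.4 q6 -0.17 open 0.458 F [3.7 1.2 1.8]
move cm x 14.21 y 3.24 z 4.61 roll None
```

Call:
move_arm([
  {"gripper": 0,"x": 3,"y": 0.6,"z": 0,"roll": 0},
  {"gripper": 0,"x": 3.5,"y": 0.6,"z": 0,"roll": 0},
  {"gripper": 0,"x": 3.5,"y": 0.6,"z": 0,"roll": 0},
  {"gripper": 0,"x": 3,"y": 0.6,"z": 0,"roll": 0},
  {"gripper": 0,"x": 1.2,"y": 0.3,"z": 0,"roll": 0},
])

```text
time_s: 14.9
eef_pos: [0.6511, 0.1314, 0.3076]
eef_rot: [0.0, 0.995, 0.099, 0.0]
wrist_force: [0.1, 0.3, -3.0]
opening: 0.455
```

```bash
python3 - <<'E'
from h import *
c=load('s11.png'); p=[onz(c,220+(u+.5)/5,130+(v+.5)/5,.03)[:2]*1000 for u,v in((425,265),(527,322),(447,388),(340,330))]
x,y=(np.mean(p,0)+[652.4,129.7])/2; tgt(x,y,267)
E
```

```text
t 14.9 pos [651.1 131.4 307.6] psi 11.3 q6 -0.18 open 0.455 F [ 0.1  0.3 -3. ]
move cm x 0.07 y 0.50 z 4.06 roll None
```

Call:
move_arm([
  {"gripper": 0,"x": 0,"y": 0.5,"z": 1.3,"roll": 0},
  {"gripper": 0,"x": 0,"y": 0,"z": 1.2,"roll": 0},
  {"gripper": 0,"x": 0,"y": 0,"z": 0.8,"roll": 0},
  {"gripper": 0,"x": 0,"y": 0,"z": 0.4,"roll": 0},
  {"gripper": 0,"x": 0,"y": 0,"z": 0.2,"roll": 0},
])

```text
time_s: 15.52
eef_pos: [0.6509, 0.1267, 0.2689]
eef_rot: [-0.0, 0.995, 0.099, 0.0]
wrist_force: [-0.6, -0.2, -1.8]
opening: 0.452
```

Call:
move_arm([
  {"gripper": 0,"x": 0,"y": 0,"z": 0.1,"roll": 0},
  {"gripper": 0,"x": 0,"y": 0,"z": 0.1,"roll": 0},
  {"gripper": 0,"x": 0,"y": 0,"z": 0,"roll": 0},
])

```text
time_s: 15.9
eef_pos: [0.6512, 0.1266, 0.2675]
eef_rot: [0.0, 0.995, 0.099, 0.0]
wrist_force: [-1.3, -0.3, -0.8]
opening: 0.453
```

Call:
move_arm([
  {"gripper": 0,"x": 0,"y": 0,"z": 0.1,"roll": 0},
  {"gripper": 0,"x": 0,"y": 0,"z": 0.1,"roll": 0},
  {"gripper": 0,"x": 0,"y": 0,"z": 0,"roll": 0},
])

```text
time_s: 16.27
eef_pos: [0.6513, 0.1266, 0.2674]
eef_rot: [0.0, 0.995, 0.099, 0.0]
wrist_force: [-6.2, -1.3, 11.0]
opening: 0.453
```

Contact at 11 N. I release slowly, retreat and check.

Call:
move_arm([
  {"gripper": 50,"x": 0,"y": 0,"z": 0,"roll": 0},
  {"gripper": 60,"x": 0,"y": 0,"z": 0,"roll": 0},
  {"gripper": 80,"x": 0,"y": 0,"z": 0,"roll": 0},
  {"gripper": 80,"x": 0,"y": 0,"z": 0,"roll": 0},
  {"gripper": 80,"x": 0,"y": 0,"z": -2,"roll": 0},
])

```text
time_s: 16.9
eef_pos: [0.6502, 0.1266, 0.2835]
eef_rot: [-0.0, 0.995, 0.099, -0.002]
wrist_force: [-0.0, -0.1, 0.1]
opening: 0.801
```

Call:
move_arm([
  {"gripper": 80,"x": 0,"y": 0,"z": -4,"roll": 0},
  {"gripper": 80,"x": 0,"y": 0,"z": -4,"roll": 0},
  {"gripper": 80,"x": -5,"y": 0,"z": -4,"roll": 0},
  {"gripper": 80,"x": -6,"y": 0,"z": 0,"roll": 0},
  {"gripper": 80,"x": -6,"y": 0,"z": 0,"roll": 0},
])

```text
time_s: 17.52
eef_pos: [0.484, 0.0932, 0.4061]
eef_rot: [0.0, 0.995, 0.099, 0.002]
wrist_force: [-0.4, -1.5, 0.8]
opening: 0.799
```

Call:
move_arm([
  {"gripper": 80,"x": -5,"y": 0,"z": 0,"roll": 0},
  {"gripper": 80,"x": 0,"y": 5,"z": 0,"roll": 0},
  {"gripper": 80,"x": 0,"y": 5,"z": 0,"roll": 0},
  {"gripper": 80,"x": 0,"y": 5,"z": 0,"roll": 0},
  {"gripper": 80,"x": 0,"y": 0,"z": 0,"roll": 0},
])

```text
time_s: 18.15
eef_pos: [0.4664, -0.0663, 0.4056]
eef_rot: [0.001, 0.995, 0.097, 0.001]
wrist_force: [-0.1, 1.5, -0.5]
opening: 0.797
```

```bash
python3 - <<'E'
from h import *
tgt(652,130,400)
a=snap('side','s12.png')['img'];t=snap('top','t12.png')['img']
cv2.imwrite('pics/c12.png',cv2.resize(np.vstack([a[140:260,170:410],t[140:320,120:400][:,:240]]),None,fx=2,fy=2)[:,:,::-1] if 0 else np.vstack([cv2.resize(a[150:260,175:405],None,fx=3,fy=3),cv2.resize(t[150:240,130:360],None,fx=3,fy=3)])[:,:,::-1])
E
```

```text
t 18.15 pos [466.4 -66.3 405.6] psi 11.1 q6 -0.59 open 0.797 F [-0.1  1.5 -0.5]
move cm x 21.99 y -15.69 z 0.56 roll None
```

View pics/c12.png

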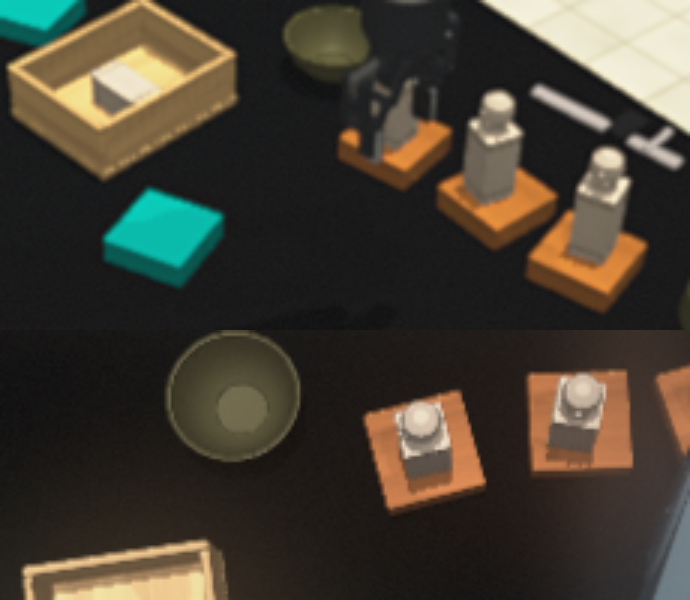

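The bust stands upright on the formerly empty block, and the headless one lies in the crate. One numeric check from the top picture, then hand in.

```bash
python3 - <<'E'
from h import *
c=load('t12.png')
e=onz(c,130+429/3,150+(474-330)/3,.03); r=np.radians(11.4)
print('foot ctr',(e[:2]+.02*np.array([np.cos(r),np.sin(r)])).round(4),'head',onz(c,130+421/3,150+(420-330)/3,.138).round(4),'block ~',(0.6528,0.1266))
print(ctrl.hand_in())
E
```

```text
foot ctr [0.6488 0.1302] head [0.6496 0.1286 0.138 ] block ~ (0.6528, 0.1266)
the job is handed in; nothing more can be done
None
```

Both busts are where they should be, and I handed the job in at about 18 s of the 53 s allowed; it reports no verdict.

- **Headless bust:** I gripped it across the pillar and set it down in the crate. The last side picture shows it lying on the crate floor.
- **Complete bust:** The tool could not tilt, so I lifted it by the head and eased the grip until it swung down. I let it settle upright on the table, regripped it on the pillar and set it slowly on the empty block, with about 11 N of contact force. In the last picture the foot measures about 5 mm from the block centre (22 mm allowed), and the head is directly above it to within about 2 mm.
- **Everything else:** In the last pictures the standing busts and the bowl look unmoved. I never went near the mortar or the jug, and did not re-measure them.

**Checks that disagreed:**
- The top and side views differed by about 6 mm on the block's centre in y, so I used the average.
- The head grip was several millimetres off centre. Regripping on the pillar corrected that.
- My first move calls were refused because some fields were missing; nothing moved.

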